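Refit the push knob of the classroom speaker

ROBOT

A 6-joint arm with a two-finger parallel gripper is mounted at the origin on the work surface. World frame = base frame: x ahead of the robot, y to its left, z up, the work surface at z = 0. Lengths are in m, angles in rad, forces in N, time in s.
With the tool pointing down it reaches from about 0.375 to 0.9 m from the base axis. Payload 3.1 kg.
Tool frame: the origin (TCP) lies between the finger pads; the fingertips stand 8 mm ahead of it and the grasp point (between the pads) lies 11 mm behind it; z points along the fingers, y is the line along which they close (so a half turn about z gives the same grasp; the last joint's range is limited). The gripper opens to 87 mm and grips with 3 to 60 N. Pads are 19 mm wide; open, the fingers measure 117 mm over their backs; the gripper's body (75 mm by 190 mm) begins 51 mm behind the grasp point.
Start: joints at [0.945, 0.527, 1.433, -0, 1.181, -0.178], TCP at [0.271, 0.563, 0.231] pointing down, gripper open.
Joint ranges: [-3.08, 3.08], [-0.75, 2.2], [0.22, 2.44], [-1.43, 4.57], [0, 2.65], [-2.85, 2.85]. Speed limits (rad/s): [2.79, 2.79, 3.14, 3.14, 3.14, 3.14].

INTERFACE

Orientations are given as a unit quaternion [x, y, z, w].
In Python, from rig import robot, vision, job gives the robot as it stands.
- The arm moves only by the shell command python3 -m handwheel 'ROWS' [OPENING] [FORCE]. ROWS is JSON, a list of rows, each a list of 4 numbers: the shift along the tool's x, y, z as a fraction of full scale, then the turn about the tool's z as a fraction of full scale. A call has 1 to 20 rows; each row is the pose to reach, as a shift and turn from the pose commanded when the call began, along the tool's axes at that moment, turning the shorter way round; what a row does not reach only later rows make up. Full scale, the value 1, is 300 mm for a shift and 2 pi rad for a turn. A row lasts 1/12 s, in which the tool goes at most 41.7 mm and 7.16 degrees, less where a joint would pass 70% of its speed; a pose out of reach is approached as far as the arm can. A call with a number of a shift or a turn outside -1 to 1 is refused whole. A call with a gripper value outside its range is refused whole. OPENING is the opening in per cent of the stroke, from 0 (shut) to 100 (fully open), set as the call begins (- or left out, the last holds). The fingers move at their own pace and stop on an object; FORCE is the grip in N (left out, the last holds). Time passes only in rows, so rows that repeat a pose let the fingers close. It gives the time, the measured TCP pose, the force, the opening and the grip force at its end, in the units of the state.
- robot.get_obs(): the state, without advancing time (a new reading comes with each control period).
- vision.camera(name): name is "side" or "top" or "wrist"; returns a dict with "frame" (400x640x3 uint8, red, green, blue), "K" (3x3 intrinsics, pixels), "cam_to_world" (4x4, takes a point from camera to world coordinates); the wrist camera has in their place "hand_eye" (4x4, takes a point from camera to tool coordinates, whose origin is the TCP and whose axes are the flange's). Camera axes: x right, y down, z forward; pixel columns grow to the right and rows downward; lengths in m; the calibration is good to about 2 mm. A picture is of the moment at which its call begins: read the wrist's pose just before it. There is no depth.
- job.hand_in(): hands the job in; it is judged then, once.
Trained networks look in the newest picture that a camera, given by its name, has taken for a name from the list of things; names that differ only in an ending like _2 or _b are one class to them, and where a whole thing is asked for, a point or a joint stands for the part that bears it (a point fixed in the world has none). Each returns a list of dicts, best first, with "conf" (0 to 1); they miss things now and then, are a little off and sometimes report something else, mostly with a low value. They report only what shows in the picture. A call takes as long as a camera call. They do not tell look-alikes from the thing itself.
- vision.look_for(camera, label): "point" ([row, column] in pixels, amid what is visible of it).
- vision.outline_of(camera, label): "mask" (400x640 bool, what is visible of it) and "point" ([row, column] in pixels, amid what is visible of it).
The state is a dict: "time": time; "q": joint angles; "joint_velocities": joint speeds; "joint_torque": joint torques, N m; "position": TCP position; "tool_rot": TCP orientation; "ft_force": force on the tool from outside, world axes, zero at the start; "moment": the same for the moment, N m; "grip_width": finger opening in m; "grip_force": force on a finger pad.
Only numpy, scipy, OpenCV 4.12 (cv2) and the standard library are available. Lean on these libraries where they do the work, as an engineer would, in place of code of your own. Each camera call takes 0.05 s, during which the arm holds its last target. There are 200 camera calls.

TASK

The black push knob has come off the classroom speaker and lies in the blue basket among the craft supplies. Pick it out, turn it so that the flat in its bore matches the flat on the speaker's D-shaped shaft (white pointer over white mark), push it fully home on the shaft, then press knob and shaft down against the spring as far as they go. Finish while still holding the knob pressed down like that, and leave the glue stick, the red roller and the yellow cup on the table where they stand.

Things in the scene. Friction and masses are not known exactly. Their poses are not given: they have to be found in the camera images.
- knob_mid (a point): Centre (half-way up) of the loose black knob: oblong block with round ends, 44 mm long (its x), 26 mm wide between flat parallel sides (its y), 34 mm high (z, up), 35 to 70 g. A white stripe on top, from the middle to the +x end, and that end's white nose are its pointer. It stands bore down on the basket floor; 40 mm or more are free on both sides of its centre (along knob y) for fingers.
- knob_bore (a point): Centre of the mouth of the bore in the knob's underside, 17 mm below knob_mid, same axes. The bore is blind, D-shaped, upright on the knob's centre axis, 17.8 mm across and 20 mm deep (its ceiling is 3 mm above knob_mid); its flat lies 2.4 mm from the axis on the +x, pointer side.
- shaft_tip (a point): Centre of the top end of the steel D-shaft standing upright on the speaker's top: 16 mm across (0.9 mm play all round in the bore), top rim chamfered by 2 mm, one flat 1.5 mm from the axis on its +x side (x level, z up). Fully home: bore ceiling on shaft top, knob_mid 3 mm below this point, knob x along this x (pointer over mark), with about 6 degrees of play. Its angle differs every time.
- spindle: Dark disc round the shaft's foot, 54 mm across, 3 mm thick; origin at the centre of its underside, 31 mm below the shaft's tip at rest. Its x, and the radial white mark on it, point to the side of the shaft's flat. Disc and shaft turn together, but stiffly (0.12 N m). The pressed-down knob stays 2 mm clear of it.
- shaft (a joint): How far the shaft is pressed down into the speaker, m: 0 at rest, 0.006 at its stop. A spring pushes it up with 3 N at 0, rising to 9 N at the stop. It springs back when let go. The point shaft_tip moves down with it.
- speaker: Grey portable loudspeaker with dark grilles, fixed on the table: 170 mm (x) by 260 mm (y) by 90 mm high; origin at the centre of its underside. The shaft stands 55 mm from the middle towards its +y end. A flat display and flat small buttons are on the other half of the top.
- basket_in (a point): Centre of the inner floor of the fixed blue basket, 4 mm above the table. Inside 237 (x) by 267 (y) mm, rim 46 mm above this floor. In two rows of three, in changing order: the knob, two red and white cartons (85 x 30 x 30 mm), a lying glue stick (85 mm long, 26 thick), a clear tape roll (52 across, 19 high), an eraser (55 x 24 x 14). These may be shifted.
- glue_stick_mid (a point): Centre of a glue stick standing upright on the table, red with a white cap, 28 mm in diameter, 85 mm high. Leave it alone.
- roller_mid (a point): Middle of a red correction roller lying on the table, about 72 mm long, 52 mm wide, 18 mm high; this point is 9 mm above the table. Leave it alone.
- cup_mid (a point): Centre of an empty yellow cup standing upright on the table, 72 mm in diameter at the rim, 95 mm high. Leave it alone.
Not all that is in view belongs to the job. What is shaped like the part that bears knob_mid but purple is not meant.

How it is judged:
By the outcome, as a careful person would: the job done as asked, in the order asked, and still so for the second after the job is handed in, while the arm keeps its last pose, push and grip.
It also fails if it takes over 45 s, if anything falls off the work surface, if the arm or the gripper's body presses on something with over 40 N, if the wrist force passes 120 N, or if a joint passes its speed limit or range.

## Working session

There is one attempt and no reset: what is moved stays moved. The work goes in short steps, Python scripts to look and compute and a shell command to move; the robot and the scene stay as the last step left them, time stands still between calls to the robot, and variables do not carry over. Pictures are saved under pics/ and viewed, at most 10 in all, crops included, and the job is handed in when it is done.

```bash
mkdir -p pics
cat > h.py <<'E'
import numpy as np, cv2
from rig import robot, vision, job
from scipy.spatial.transform import Rotation as R
def T_of(o):
    T=np.eye(4);T[:3,:3]=R.from_quat(o["tool_rot"]).as_matrix();T[:3,3]=o["position"];return T
def cam(n):
    o=robot.get_obs();c=vision.camera(n)
    T=c["cam_to_world"] if n!="wrist" else T_of(o)@np.array(c["hand_eye"])
    return c["frame"],np.array(c["K"]),np.array(T)
def w(p,K,T,z):  # p=[row,col] -> world at height z
    d=T[:3,:3]@np.linalg.inv(K)@np.array([p[1],p[0],1.]);o=T[:3,3]
    return o+d*(z-o[2])/d[2]
def px(X,K,T):
    c=np.linalg.inv(T)@np.append(X,1);u=K@c[:3];return u[1]/u[2],u[0]/u[2]
def save(n,f): cv2.imwrite(n,f[:,:,::-1])
E
python3 - <<'E'
from h import *
o=robot.get_obs();print(o["time"],o["position"],o["tool_rot"],o["ft_force"])
print(T_of(o)[:3,:3].round(3))
for n in ["top","side"]:
    f,K,T=cam(n);save(f"pics/{n}0.png",f);print(n,T.round(3).tolist(),K.tolist())
    for l,z in [("knob_mid",.021+.017),("shaft_tip",.121),("spindle",.093),("speaker",.09),("basket_in",.004),("glue_stick_mid",.04),("roller_mid",.009),("cup_mid",.05)]:
        for d in vision.look_for(n,l)[:3]: print(l,round(d["conf"],2),np.round(d["point"]),w(d["point"],K,T,z).round(3))
E
```

```text
0.0 [0.2701516  0.56279684 0.22959266] [ 2.22031830e-01  9.75038816e-01 -9.98682359e-04 -4.19335077e-04] [-0.51914259  0.57080307  0.61710086]
[[-0.901  0.433 -0.001]
 [ 0.433  0.901 -0.002]
 [ 0.    -0.002 -1.   ]]
top [[0.026, -0.996, 0.081, 0.538], [-1.0, -0.025, 0.015, -0.002], [-0.012, -0.082, -0.997, 1.143], [0.0, 0.0, 0.0, 1.0]] [[407.4388302455639, 0.0, 318.3265047305301], [0.0, 407.4388302455639, 194.8280963961497], [0.0, 0.0, 1.0]]
knob_mid 0.71 [216. 276.] [0.569 0.128 0.038]
knob_mid 0.55 [166. 267.] [0.703 0.156 0.038]
knob_mid 0.54 [222. 321.] [0.555 0.004 0.038]
spindle 0.74 [230. 393.] [ 0.538 -0.18   0.093]
speaker 0.57 [225. 412.] [ 0.553 -0.23   0.09 ]
basket_in 0.67 [235. 246.] [0.514 0.212 0.004]
roller_mid 0.7 [267. 322.] [0.431 0.    0.009]
cup_mid 0.74 [142. 339.] [ 0.772 -0.039  0.05 ]
cup_mid 0.74 [216. 272.] [0.566 0.137 0.05 ]
side [[0.983, -0.145, 0.116, 0.492], [-0.185, -0.716, 0.673, -0.606], [-0.015, -0.683, -0.731, 0.79], [0.0, 0.0, 0.0, 1.0]] [[448.94168382910976, 0.0, 320.63335917540275], [0.0, 448.94168382910976, 205.24006171875703], [0.0, 0.0, 1.0]]
knob_mid 0.85 [241. 299.] [ 0.547 -0.008  0.038]
knob_mid 0.8 [183. 355.] [0.706 0.139 0.038]
knob_mid 0.62 [196. 300.] [0.57  0.123 0.038]
shaft_tip 0.61 [298. 308.] [ 0.537 -0.2    0.121]
shaft_tip 0.57 [289. 307.] [ 0.538 -0.182  0.121]
spindle 0.63 [297. 306.] [ 0.536 -0.18   0.093]
speaker 0.92 [340. 325.] [ 0.554 -0.265  0.09 ]
basket_in 0.73 [187. 272.] [0.51  0.201 0.004]
basket_in 0.16 [193. 298.] [0.568 0.168 0.004]
glue_stick_mid 0.64 [223. 370.] [0.707 0.01  0.04 ]
roller_mid 0.91 [253. 248.] [0.435 0.003 0.009]
cup_mid 0.59 [227. 401.] [ 0.767 -0.022  0.05 ]
```

Run:
```python
import cv2
a=cv2.imread("pics/top0.png")[90:300,180:480];b=cv2.imread("pics/side0.png")[130:380,180:480]
cv2.imwrite("pics/t0c.png",cv2.resize(a,None,fx=2.6,fy=2.6,interpolation=2));
```

```text
(no output)
```

View pics/t0c.png

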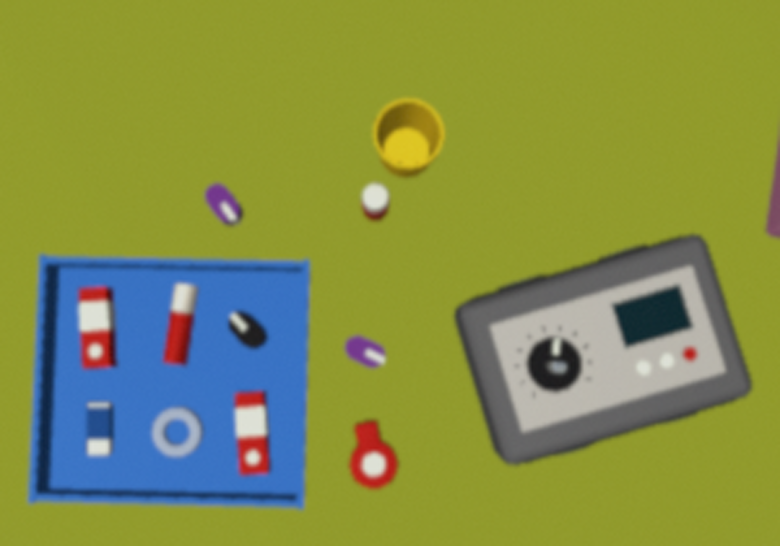

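View pics/side0.png

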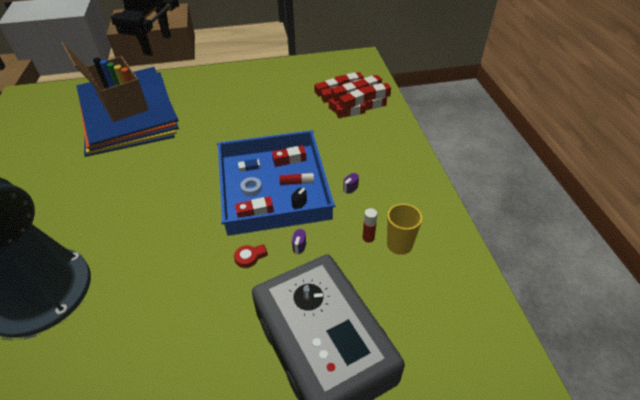

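The top view shows the black knob in the basket at (216,276), its pointer to the upper left, about 48° from world x. Two purple look-alikes lie outside the basket. The spindle is at (230,393), its mark pointing roughly along +x. I'll move over the knob and turn the tool.

```bash
python3 -m handwheel '[[-0.9,-0.5,0,0.294],[-0.9,-0.5,0,0.294],[-0.9,-0.5,0,0.294],[-0.9,-0.5,0,0.294],[-0.9,-0.5,0,0.294],[-0.9,-0.5,0,0.294],[-0.9,-0.5,0,0.294],[-0.9,-0.5,0,0.294],[-0.9,-0.5,0,0.294],[-0.9,-0.5,0,0.294],[-0.9,-0.5,0,0.294],[-0.9,-0.5,0,0.294],[-0.9,-0.5,0,0.294],[-0.9,-0.5,0,0.294],[-0.9,-0.5,0,0.294],[-0.9,-0.5,0,0.294]]' 100
cat >> h.py <<'E'
def go(xyz,yaw=None):  # fractions for target TCP xyz and yaw (deg) of tool y
    o=robot.get_obs();T=T_of(o);d=T[:3,:3].T@(np.array(xyz)-T[:3,3])/.3
    y=np.degrees(np.arctan2(T[1,1],T[0,1]))
    t=0 if yaw is None else -((yaw-y+180)%360-180)/360
    print("t",round(o["time"],2),"pos",o["position"].round(4),"yaw",round(y,1),"rows",d.round(3),round(t,4),"q6",round(o["q"][5],2))
E
python3 -c "
from h import *
go([.569,.128,.2],-42)"
```

```text
time: 2.23
position: [0.4491, 0.3113, 0.2307]
tool_rot: [0.912, 0.41, 0.0, 0.0]
ft_force: [-0.3, 0.6, 0.5]
grip_width: 0.0869
grip_force: 0.0
t 2.23 pos [0.4491 0.3113 0.2307] yaw -41.6 rows [-0.192  0.704  0.102] 0.0011 q6 1.13
```

```bash
python3 -m handwheel '[[-0.192,0.704,0.1,0],[-0.192,0.704,0.1,0],[-0.192,0.704,0.1,0],[-0.192,0.704,0.1,0],[-0.192,0.704,0.1,0],[-0.192,0.704,0.1,0],[-0.192,0.704,0.1,0],[-0.192,0.704,0.1,0]]'
python3 - <<'E'
from h import *
f,K,T=cam("wrist");save("pics/w1.png",f)
go([.569,.128,.2],-42)
for d in vision.outline_of("wrist","knob_mid")[:3]:
    p=d["point"];print(d["conf"],p,w(p,K,T,.03).round(4))
    ys,xs=np.nonzero(d["mask"]);P=np.array([w(q,K,T,.03)[:2] for q in zip(ys,xs)])
    u,s,v=np.linalg.svd(P-P.mean(0),full_matrices=False);print(np.degrees(np.arctan2(v[0,1],v[0,0])),np.ptp((P-P.mean(0))@v.T,axis=0),len(ys))
E
```

```text
time: 2.9
position: [0.5689, 0.1278, 0.2002]
tool_rot: [0.912, 0.411, -0.0, -0.001]
ft_force: [-0.6, 0.6, 0.5]
grip_width: 0.087
grip_force: 0.0
t 2.95 pos [0.5682 0.1288 0.2004] yaw -41.4 rows [-0.     0.004  0.001] 0.0015 q6 0.75
0.94 [256.0, 366.2] [0.5537 0.0196 0.03  ]
-96.93820659343984 [0.04104578 0.02901858] 499
0.85 [82.5, 389.7] [0.6993 0.1612 0.03  ]
-154.50296134365342 [0.04835399 0.03135798] 1181
0.69 [181.6, 312.5] [0.5669 0.1355 0.03  ]
-134.25639811851477 [0.05018571 0.02647226] 841
```

View pics/w1.png

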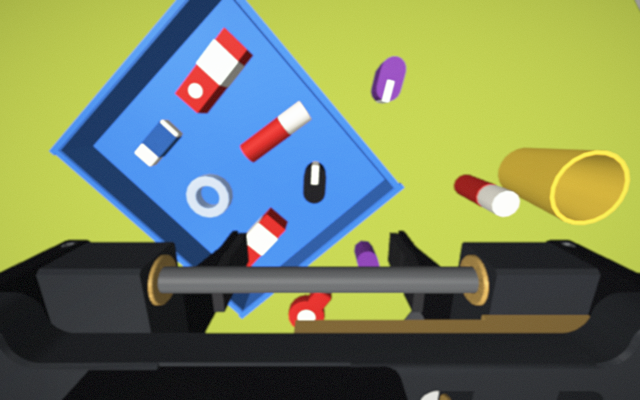

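The wrist view shows the knob at (181,313) with its pointer up. I'll get the centre and angle from the white stripe and the top face.

```bash
cat >> h.py <<'E'
def stripe(f,K,T,p,z,r=22):
    y0,x0=max(int(p[0])-r,0),int(p[1])-r
    c=f[y0:y0+2*r,x0:x0+2*r].astype(int)
    m=((c.min(2)>130)&(np.ptp(c,axis=2)<60)).astype(np.uint8)
    n,L,S,C=cv2.connectedComponentsWithStats(m);k=1+np.argmax(S[1:,4]);ys,xs=np.nonzero(L==k)
    P=np.array([w((a+y0,b+x0),K,T,z)[:2] for a,b in zip(ys,xs)]);mu=P.mean(0)
    u,s,v=np.linalg.svd(P-mu,full_matrices=False)
    print("stripe n",len(ys),"mean",mu.round(4),"ang",np.degrees(np.arctan2(v[0,1],v[0,0])).round(1),"ext",np.ptp((P-mu)@v.T,axis=0).round(4),"px",ys.min()+y0,ys.max()+y0,xs.min()+x0,xs.max()+x0)
    return mu,v[0]
E
python3 - <<'E'
from h import *
f,K,T=cam("wrist")
print(T[:3,3].round(3),w([181.6,312.5],K,T,.025).round(4))
stripe(f,K,T,[181.6,312.5],.038)
c=f[155:210,295:335];dark=(c.max(2)<75)
n,L,S,C=cv2.connectedComponentsWithStats(dark.astype(np.uint8))
print(S[1:,:],)
for r in range(0,55,3): print("".join("#" if x<60 else "+" if x<100 else "." for x in c[r].max(1)))
E
```

```text
[0.619 0.187 0.356] [0.5651 0.1363 0.025 ]
stripe n 177 mean [0.5765 0.1421] ang -134.1 ext [0.0264 0.0091] px 162 185 312 320
[[ 11  10  21  38 482]]
........................................
........................................
........................................
.................++.......+.............
..............+##+.........##+..........
.............####+.........###+.........
............+####.........+####.........
............#####.........+####+........
...........+#####.........+####+........
...........+####+.........#####+........
...........+#####+.......+#####+........
...........####################.........
...........####################.........
...........+##################+.........
............#################+..........
..............+############+............
........................................
........................................
........................................
```

```bash
python3 -c "
from h import *
go([.5672,.1328,.018],-44)"
```

```text
t 3.05 pos [0.5679 0.1296 0.2007] yaw -41.4 rows [ 0.006 -0.008  0.609] 0.0074 q6 0.75
```

```bash
python3 -m handwheel '[[0.006,-0.008,0.1,0.007],[0.006,-0.008,0.2,0.007],[0.006,-0.008,0.3,0.007],[0.006,-0.008,0.4,0.007],[0.006,-0.008,0.45,0.007],[0.006,-0.008,0.5,0.007],[0.006,-0.008,0.55,0.007],[0.006,-0.008,0.58,0.007],[0.006,-0.008,0.608,0.007],[0.006,-0.008,0.608,0.007]]' 55
python3 -c "
from h import *
go([.5672,.1328,.018],-44)
f,K,T=cam('wrist');save('pics/w2.png',f)"
```

```text
time: 3.88
position: [0.5673, 0.132, 0.0171]
tool_rot: [0.92, 0.391, -0.001, -0.0]
ft_force: [-0.4, 0.4, 0.1]
grip_width: 0.0481
grip_force: 0.0
t 3.88 pos [0.5673 0.132  0.0171] yaw -43.9 rows [ 0.002 -0.002 -0.003] 0.0002 q6 0.8
```

View pics/w2.png

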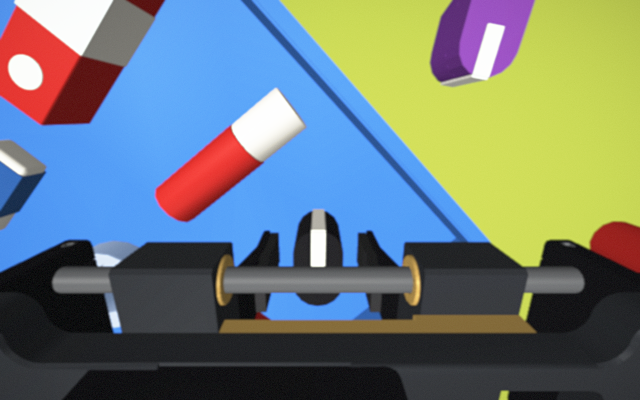

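The knob stands centred between the fingers, at column 318 and rows 208–305. Close the grip and lift.

```bash
python3 -m handwheel '[[0,0,0,0],[0,0,0,0],[0,0,0,0],[0,0,0,0],[0,0,0,0],[0,0,0,0]]' 0 45
python3 -m handwheel '[[0,0,-0.05,0],[0,0,-0.15,0],[0,0,-0.28,0],[0,0,-0.4,0],[0,0,-0.5,0],[0,0,-0.62,0],[0,0,-0.62,0]]'
python3 - <<'E'
from h import *
o=robot.get_obs();print(o["ft_force"])
f,K,T=cam('wrist');save('pics/w3.png',f)
stripe(f,K,T,[235,318],o["position"][2]+.021,30)
# predicted pixel of tool-frame points: top centre / ends, knob centred
Tt=T_of(robot.get_obs())
for x in (-.022,0,.022): print(x,np.round(px(Tt@[x,0,-.021,1.] [:4] if False else (Tt@np.array([x,0,-.021,1.]))[:3],K,T),1))
for d in vision.look_for("top","spindle")[:1]: print(d)
go([.538,-.18,.25],-94)
E
```

```text
time: 4.43
position: [0.5687, 0.1311, 0.0188]
tool_rot: [0.921, 0.391, 0.0, 0.0]
ft_force: [0.1, -0.3, 3.8]
grip_width: 0.0258
grip_force: 45.0
time: 5.02
position: [0.5729, 0.1314, 0.2114]
tool_rot: [0.921, 0.391, 0.007, 0.003]
ft_force: [0.9, -0.8, 0.5]
grip_width: 0.0256
grip_force: 45.0
[ 0.88318481 -0.837151    0.52461542]
stripe n 797 mean [0.5847 0.1444] ang -133.5 ext [0.0302 0.0077] px 209 264 310 325
-0.022 [304.  316.4]
0 [268.8 316.4]
0.022 [230.6 316.3]
{'point': [230.1, 392.8], 'conf': 0.74}
t 5.12 pos [0.5693 0.1311 0.2059] yaw -44.0 rows [-0.818  0.646 -0.148] 0.1388 q6 0.8
```

```bash
python3 -c "
import cv2
a=cv2.imread('pics/w3.png')[195:320,220:420];cv2.imwrite('pics/w3c.png',cv2.resize(a,None,fx=4,fy=4,interpolation=2))"
```

```text
(no output)
```

View pics/w3c.png

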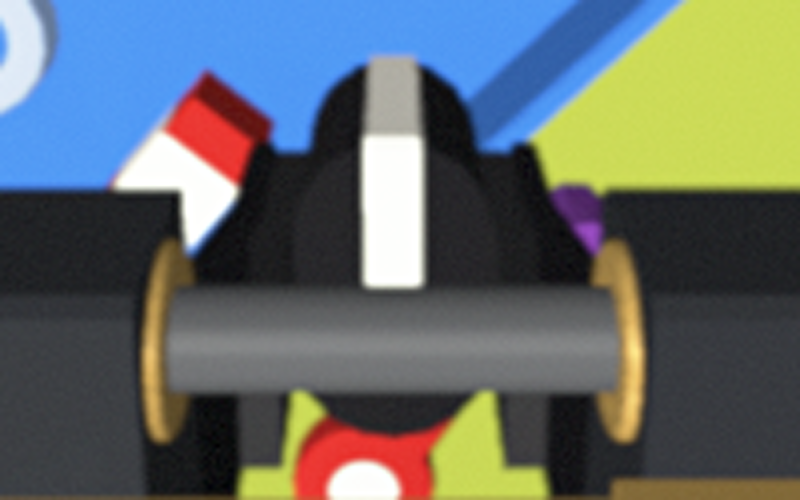

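The grip is good: nose edge at row 229 and back end at row 304, against 230.6 and 304 predicted for a centred knob. The knob is therefore within about 0.5 mm along tool x. Next I'll go over the shaft.

```bash
python3 -m handwheel '[[-0.1,0.08,-0.15,0.02],[-0.2,0.16,-0.15,0.04],[-0.3,0.24,-0.15,0.06],[-0.4,0.32,-0.15,0.08],[-0.5,0.4,-0.15,0.1],[-0.6,0.48,-0.15,0.12],[-0.7,0.56,-0.15,0.139],[-0.77,0.61,-0.15,0.139],[-0.818,0.646,-0.15,0.139],[-0.818,0.646,-0.15,0.139],[-0.818,0.646,-0.15,0.139],[-0.818,0.646,-0.15,0.139]]'
python3 - <<'E'
from h import *
for n in ["wrist","top","side"]:
    f,K,T=cam(n);save(f'pics/{n}4.png',f)
    for l,z in (("spindle",.093),("shaft_tip",.121)):
        for d in vision.outline_of(n,l)[:1]:
            ys,xs=np.nonzero(d["mask"]);print(n,l,round(d["conf"],2),np.round(d["point"],1),w(d["point"],K,T,z).round(4),len(ys),w([(ys.min()+ys.max())/2,(xs.min()+xs.max())/2],K,T,z).round(4))
    if n=="wrist": print("TCP target px",px([.538,-.18,.121],K,T))
go([.538,-.18,.25],-94)
E
```

```text
time: 6.12
position: [0.5363, -0.1789, 0.2476]
tool_rot: [0.999, -0.035, -0.002, -0.001]
ft_force: [-0.1, -0.4, 0.2]
grip_width: 0.0256
grip_force: 45.0
wrist spindle 0.64 [184.5 317.3] [ 0.5406 -0.1784  0.093 ] 1823 [ 0.5406 -0.1791  0.093 ]
wrist shaft_tip 0.45 [189.7 317.5] [ 0.5418 -0.1788  0.121 ] 211 [ 0.5389 -0.1785  0.121 ]
TCP target px (np.float64(193.25124871198383), np.float64(318.9890667501223))
side spindle 0.77 [296.5 305.5] [ 0.5345 -0.1787  0.093 ] 680 [ 0.5378 -0.1805  0.093 ]
side shaft_tip 0.62 [288.8 305.4] [ 0.5351 -0.1807  0.121 ] 66 [ 0.534  -0.1881  0.121 ]
t 6.57 pos [ 0.5374 -0.1795  0.2493] yaw -94.0 rows [ 0.002  0.001 -0.002] -0.0 q6 1.12
```

View pics/wrist4.png

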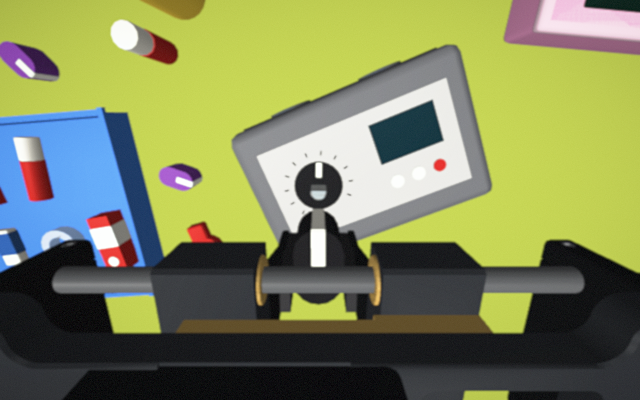

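The spindle disc at (185,318) is just clear of the knob, and its white mark points up, already close to the pointer's direction. I'll measure centre and angle.

```bash
cat > m.py <<'E'
from h import *
import sys
f,K,T=cam("wrist");save(sys.argv[1],f)
Tt=T_of(robot.get_obs());r0,c0=[round(v) for v in px([.5386,-.179,.093],K,T)]
Z=.093
# rectify plane z=.093 at 0.25 mm/px
n=320;g=.00025;C=np.array([.5386,-.179])
jj,ii=np.meshgrid(np.arange(n),np.arange(n))
X=np.stack([C[0]+(n/2-ii)*g,C[1]+(n/2-jj)*g,np.full(ii.shape,Z),np.ones(ii.shape)],-1)
c=(X@np.linalg.inv(T).T)[...,:3]@K.T
im=cv2.remap(f,(c[...,0]/c[...,2]).astype(np.float32),(c[...,1]/c[...,2]).astype(np.float32),1)
cv2.imwrite(sys.argv[1].replace(".png","r.png"),cv2.resize(im[:,:,::-1],None,fx=1.8,fy=1.8))
o=robot.get_obs()
# fit circle r=27mm: maximize bright-outside minus dark-inside along rays
gray=cv2.GaussianBlur(im.max(2).astype(np.float32),(0,0),2)
def score(p):
    a=np.radians(np.arange(-110,111,2))   # ahead side
    s=0
    for r,sg in ((.0285,1),(.0255,-1)):
        x=p[0]+r*np.cos(a);y=p[1]+r*np.sin(a)
        s=s+sg*cv2.remap(gray,((n/2-(y-C[1])/g)[None]).astype(np.float32),((n/2-(x-C[0])/g)[None]).astype(np.float32),1).mean()
    return s
best=max(((score((C[0]+dx,C[1]+dy)),C[0]+dx,C[1]+dy) for dx in np.arange(-.008,.0081,.0005) for dy in np.arange(-.008,.0081,.0005)))
ctr=np.array(best[1:]);print("disc",np.round(best,4))
m=(im.min(2)>140)&(np.hypot(X[...,0]-ctr[0],X[...,1]-ctr[1])<.024)
k,L,S,_=cv2.connectedComponentsWithStats(m.astype(np.uint8))
for i in range(1,k):
    if S[i,4]<150: continue
    P=X[L==i][:,:2];mu=P.mean(0);v=np.linalg.svd(P-mu,full_matrices=False)[2][0];v=v*np.sign(v[0])
    print("white",len(P),(mu-ctr).round(4),"axis",np.degrees(np.arctan2(v[1],v[0])).round(1),"radial",np.degrees(np.arctan2(*(mu-ctr)[::-1])).round(1))
print("tool x angle",np.degrees(np.arctan2(Tt[1,0],Tt[0,0])).round(2));go([ctr[0],ctr[1],.14],None)
E
python3 m.py pics/w5.png
```

```text
disc [141.376    0.5391  -0.1795]
white 1820 [ 0.0167 -0.0011] axis -4.8 radial -3.8
white 2303 [-0.0097  0.0011] axis 83.7 radial 173.3
tool x angle -4.03
t 6.62 pos [ 0.5374 -0.1797  0.2493] yaw -94.0 rows [ 0.006 -0.001  0.364] 0 q6 1.12
```

View pics/w5r.png

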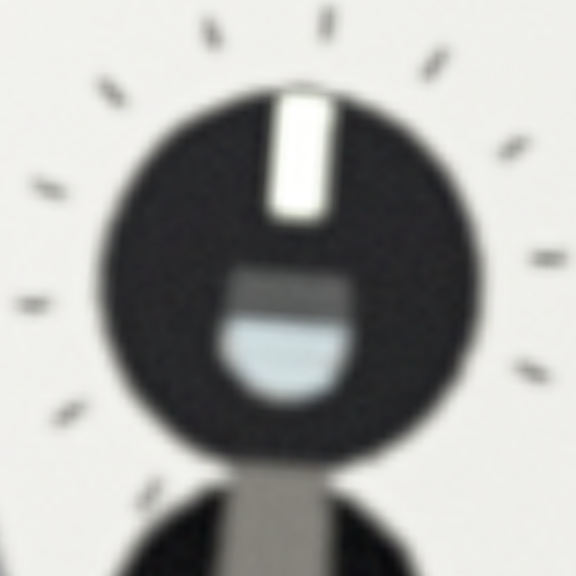

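```bash
python3 -m handwheel '[[0.004,-0.004,0.1,0],[0.004,-0.004,0.2,0],[0.004,-0.004,0.28,0],[0.004,-0.004,0.32,0],[0.004,-0.004,0.353,0],[0.004,-0.004,0.353,0],[0.004,-0.004,0.353,0]]'
python3 - <<'E'
from h import *
go([.5386,-.1784,.143],-94.2)
ims=[]
for n,X,s in (("wrist",None,1),("side",[.5386,-.179,.12],5)):
    f,K,T=cam(n)
    if n=="wrist": ims.append(cv2.resize(f[150:330,220:420],(600,540)))
    else:
        r,c=[int(v) for v in px(X,K,T)];save("pics/s6.png",cv2.resize(f[r-50:r+50,c-55:c+55],None,fx=5,fy=5,interpolation=2))
save("pics/w6.png",ims[0])
E
```

```text
time: 7.2
position: [0.5388, -0.179, 0.1433]
tool_rot: [0.999, -0.035, 0.0, 0.0]
ft_force: [0.5, 0.3, -0.7]
grip_width: 0.0255
grip_force: 45.0
t 7.2 pos [ 0.5388 -0.179   0.1433] yaw -94.1 rows [-0.001 -0.002  0.001] 0.0004 q6 1.12
```

View pics/s6.png

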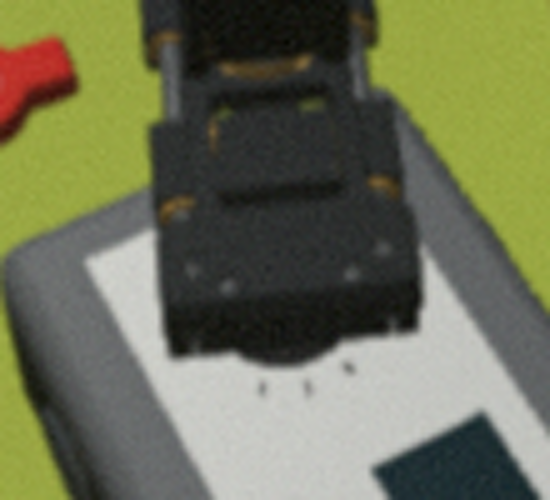

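View pics/w6.png

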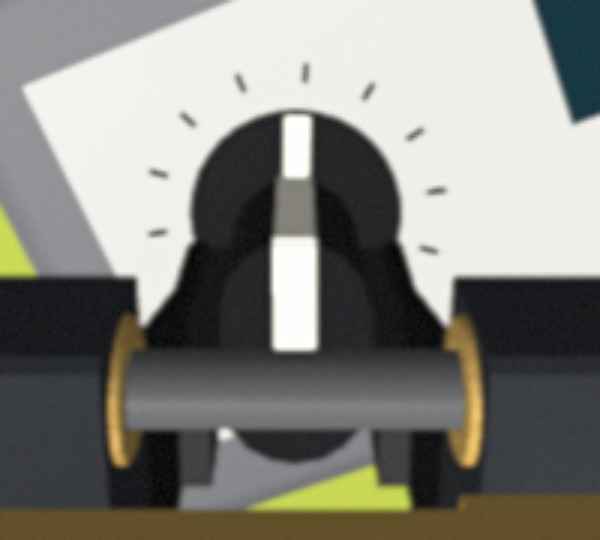

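Mark, disc and stripe all line up in the wrist view (columns 296.5, 296.5 and 295 in the crop). The side camera is blocked by the gripper. I'll lower slowly and watch the force.

```bash
python3 -m handwheel '[[0,-0.001,0.01,0],[0,-0.001,0.02,0],[0,-0.001,0.027,0],[0,-0.001,0.034,0],[0,-0.001,0.04,0],[0,-0.001,0.047,0],[0,-0.001,0.047,0]]'
python3 -c "
from h import *
print(robot.get_obs()['moment'].round(2));go([.5386,-.1784,.143],-94.2)"
```

```text
time: 7.88
position: [0.5387, -0.1786, 0.1288]
tool_rot: [0.999, -0.035, 0.0, -0.0]
ft_force: [0.6, 0.5, -1.0]
grip_width: 0.0253
grip_force: 45.0
[-0.02  0.12 -0.  ]
t 7.88 pos [ 0.5387 -0.1786  0.1288] yaw -94.1 rows [-0.    -0.001 -0.047] 0.0004 q6 1.12
```

```bash
python3 -m handwheel '[[0,0,0.01,0],[0,0,0.02,0],[0,0,0.03,0],[0,0,0.037,0],[0,0,0.044,0],[0,0,0.044,0]]'
python3 -m handwheel '[[0,0,0.007,0],[0,0,0.007,0]]'
python3 -m handwheel '[[0,0,0.007,0],[0,0,0.007,0]]'
python3 -m handwheel '[[0,0,0.007,0],[0,0,0.007,0]]'
```

```text
time: 8.38
position: [0.5387, -0.1787, 0.1159]
tool_rot: [0.999, -0.035, 0.0, 0.0]
ft_force: [-0.0, 0.6, 3.2]
grip_width: 0.0257
grip_force: 45.0
time: 8.55
position: [0.5387, -0.1787, 0.1141]
tool_rot: [0.999, -0.035, 0.0, 0.0]
ft_force: [0.8, 0.2, 4.0]
grip_width: 0.0254
grip_force: 45.0
time: 8.72
position: [0.5388, -0.1787, 0.1122]
tool_rot: [0.999, -0.035, 0.0, 0.0]
ft_force: [-1.0, 0.2, 5.5]
grip_width: 0.0255
grip_force: 45.0
time: 8.88
position: [0.5387, -0.1787, 0.1107]
tool_rot: [0.999, -0.035, 0.0, 0.0]
ft_force: [-1.3, 0.5, 8.0]
grip_width: 0.0257
grip_force: 45.0
```

```bash
python3 -m handwheel '[[0,0,0.005,0],[0,0,0.005,0],[0,0,0.005,0]]'
python3 -m handwheel '[[0,0,0.003,0],[0,0,0.003,0],[0,0,0.003,0]]'
```

```text
time: 9.13
position: [0.5388, -0.1787, 0.1105]
tool_rot: [0.999, -0.035, 0.001, 0.0]
ft_force: [-1.7, 1.8, 15.9]
grip_width: 0.0253
grip_force: 45.0
time: 9.38
position: [0.5388, -0.1787, 0.1104]
tool_rot: [0.999, -0.035, 0.001, 0.001]
ft_force: [-4.4, 2.2, 20.9]
grip_width: 0.0254
grip_force: 45.0
```

```bash
python3 -c "
from h import *
f,K,T=cam('wrist');save('pics/w7.png',cv2.resize(f[150:330,220:420],(600,540)))
print(robot.get_obs()['ft_force'].round(1))"
```

```text
[-3.7  3.  20.2]
```

View pics/w7.png

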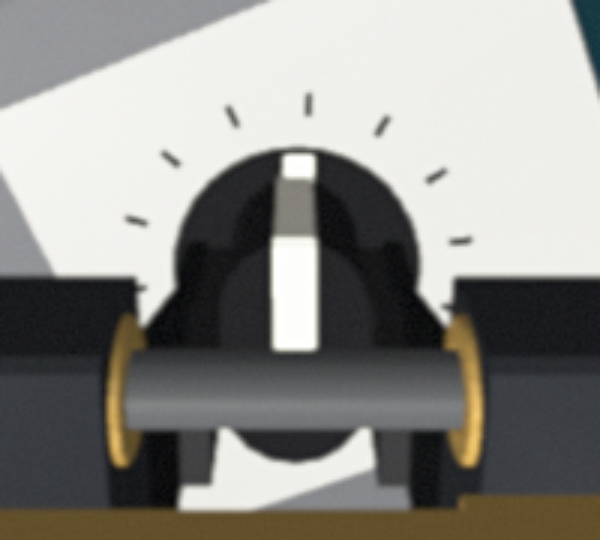

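The pointer (column 295) sits over the mark (column 298), the knob has not shifted in the grip, and the shaft holds at its stop with about 20 N. Handing in.

```bash
python3 -c "
from h import *
print(job.hand_in())"
```

```text
the job is handed in; nothing more can be done
None
```

I picked the black knob out of the basket, pushed it onto the D-shaft with its pointer over the mark, and handed the job in at about 9.5 s while still holding it against the stop with about 20 N; I never moved near the glue stick, roller or cup, and the hand-in gave no verdict.

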